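Shut the tip box and its drawer

TASK

Pipetting is finished. In the open drawer of the small bench-top drawer unit stands a tip box with its pink lid up: push this lid shut with the fingertips while the drawer is still well open (a raised lid would jam under the unit's top), then push the drawer fully home. Only push, lift nothing: both tip boxes stay standing flat in the drawer, and the loose things beside the unit stay where they are.

Things in the scene. Friction and masses are not known exactly. Their poses are not given: they have to be found in the camera images.
- drawer_unit: low grey steel drawer unit, 320 wide, 205 deep, 100 mm high, fixed to the bench. Origin: bench level, middle of its front edge; x points into the unit (the way the drawer closes), y to its left, z up. It has one white drawer. The opening ends 95 mm above the bench, under the 5 mm top. A roll of green tape (19 mm high) and a small cardboard box (28 mm high) stand fixed on the rear half of its top
- drawer (a joint): how far the drawer stands open, m: 0 = fully home (front against the unit), 0.2 = its outer stop; starts 0.17 to 0.2. It slides along the unit's -x with about 2 N of friction, no spring or catch, and stays where it is left
- drawer_handle (a point): middle of the drawer's steel bar handle, 45 mm above the bench; moves with the drawer. The bar is 10 mm thick, 100 mm long along the unit's y and stands 25 mm (bar centre) off the white front panel, which is 318 wide, 14 mm thick and spans heights 9 to 97 mm. With the drawer home this point lies at x = -0.039, y = 0 in the unit's frame
- pink_box: navy tip box with a hinged see-through pink lid, 94 x 130 x 63 mm shut, loose (about 0.15 kg), on the drawer's floor (14 mm above the bench) in the left or right half. Origin: middle of its underside; x points to its hinge side, z up. Its x points about to the unit's left, so the 130 mm length runs along the drawer
- pink_box_hinge (a point): middle of the lid's hinge line on the pink-lidded box, 43 mm above its underside and 43 mm along its x; does not move with the lid. The hinge line runs along the box's y. The lid is a hollow shell: it reaches 85 mm from the hinge, is 120 mm long along the hinge and 20 mm deep
- pink_box_lid (a joint): lid angle, rad: 0 = shut on the box, pi/2 = upright, 1.75 = stop, leaning back beyond the hinge side. Starts 1.5 to 1.74: top edge about 140 mm above the bench, outer face 20 to 35 mm beyond the hinge line. Light (0.02 kg) with a stiff hinge (about 0.01 N m) and no catch: it does not drop, but must be pushed over towards the box's -x and all the way down. Shut, its top is 77 mm above the bench
- clear_box: navy tip box with a clear lid that is shut and stays shut, 94 x 130 x 59 mm, loose, beside the pink-lidded box in the same drawer and turned the same way. Origin: middle of its underside, z up
- sample_cup: small clear plastic cup, diameter 29, height 49 mm, loose on the bench to the right of the unit; to be left alone. Origin: middle of its underside
- flask: conical flask with pink liquid, diameter 60, height 97 mm, loose on the bench to the left of the unit; to be left alone. Origin: middle of its underside
- cuvette: clear cuvette, 12 x 12 x 45 mm, standing loose on the bench to the left; to be left alone. Origin: middle of its underside
Mind the look-alikes: they are no part of the job. Leave any yellow look-alike of the pink_box alone.

How it is judged:
By the outcome, as a careful person would: the job done as asked, in the order asked, and still so for the second after the job is handed in, with the robot touching nothing.
It also fails if it takes over 45 s, if anything falls off the work surface, if the arm or the gripper's body presses on something with over 40 N, if the wrist force passes 120 N, or if a joint passes its speed limit or range.

ROBOT

A 6-joint arm with a two-finger parallel gripper is mounted at the origin on a cart in front of the work surface, level with it; the furniture and walls round the work are solid. World frame = base frame: x ahead of the robot, y to its left, z up, the work surface at z = 0. Lengths are in mm, angles in rad, forces in N, time in s.
With the tool pointing down it reaches from about 275 to 825 mm from the base axis. Payload 4.9 kg.
Tool frame: the origin (TCP) lies on the mounting face of the last link; the fingertips stand 173 mm ahead of it and the grasp point (between the pads) lies 155 mm ahead of it; z points along the fingers, y is the line along which they close (so a half turn about z gives the same grasp; the last joint's range is limited). The gripper opens to 85 mm and grips with 20 to 120 N. Pads are 22 mm wide; open, the fingers measure 114 mm over their backs; the gripper's body (76 mm by 85 mm) begins 54 mm behind the grasp point. The pads swing forward as they close: fully open they stand 13 mm farther back than shut.
Start: joints at [-1.473, 0.326, -0.193, 1.052, 0, 1.437], TCP at [126.362, -535.305, 404.681] pointing down, gripper open.
Joint ranges: [-2.65, 2.65], [-0.97, 1.79], [-1.3, 1.35], [-1.93, 2.1], [-1.47, 1.37], [-3.14, 3.14]. Speed limits (rad/s): [2.57, 2.57, 3.14, 3.14, 3.14, 3.14].

INTERFACE

Orientations are given as a 3x3 rotation matrix whose columns are the frame's x, y, z axes.
In Python, from rig import r, capture, ticket, status gives the robot as it stands. The module is installed in compiled form; this text tells all that it offers. Calls block until the motion is done:
- r.move_ptp(position, orientation): joint-space move of the TCP to a pose.
- r.move_l(position, rot=None, max_speed=150, max_force=None): straight line of the TCP; rot=None keeps the orientation; max_speed is the mean speed in mm/s. With max_force (N) it stops when the force on the tool has changed by that much, and returns True; else False.
- r.move_j(angles): joint-space move.
- r.gripper_open() and r.clamp(grip_force=None): open the fingers fully, or close them until they stop; grip_force is the grip in N (None keeps the last).
- r.pause(seconds).
- r.inverse_kinematics(position, orientation): joint angles nearest the present ones, or None.
- capture(name): name is "side" or "top" or "wrist"; returns a dict with "pixels" (400x640x3 uint8, red, green, blue), "fx", "fy", "cx", "cy" (pixels), "R" (3x3) and "t" (3): a world point X has camera coordinates R X + t. Camera axes: x right, y down, z forward; pixel columns grow to the right and rows downward; lengths in mm; the calibration is good to about 2 mm. A picture is of the moment at which its call begins. There is no depth.
A pose or a line that the arm cannot do raises r.Unreachable and nothing moves.
- ticket.finish_job(): hands the job in; it is judged then, once.
Readings, each from a call of its own:
- status.get_t(): time.
- status.get_joint_pos(): joint angles.
- status.get_dq(): joint speeds.
- status.get_joint_torque(): joint torques, N m.
- status.get_position(): TCP position.
- status.get_ee_rot(): TCP orientation.
- status.get_wrist_force(): force on the tool from outside, world axes, zero at the start.
- status.get_torque(): the same for the moment, N m.
- status.get_opening(): finger opening in mm.
- status.get_grasp_force(): force on a finger pad.
Only numpy, scipy, OpenCV 4.12 (cv2) and the standard library are available. Lean on these libraries where they do the work, as an engineer would, in place of code of your own. Each camera call takes 0.05 s, during which the arm holds its last target. There are 200 camera calls.

## Working session

There is one attempt and no reset: what is moved stays moved. The work goes in short steps, each a Python script; the robot and the scene stay as the last script left them, time stands still between calls to the robot, and variables do not carry over. Pictures are saved under pics/ and viewed, at most 10 in all, crops included, and the job is handed in when it is done.

```bash
mkdir -p pics
python3 - <<'E'
from rig import r,capture,ticket,status
import cv2,numpy as np
for n in ["side","top"]:
    c=capture(n); cv2.imwrite(f"pics/{n}0.png",c["pixels"][:,:,::-1])
    print(n,c["fx"],c["fy"],c["cx"],c["cy"],np.round(c["R"],4).tolist(),np.round(c["t"],1), -c["R"].T@c["t"])
print(status.get_t())
E
```

```text
side 477.60051999357614 477.60051999357614 322.2043631494376 192.5446511214565 [[-0.9943, -0.1041, 0.0233], [-0.0626, 0.3925, -0.9176], [0.0864, -0.9138, -0.3968]] [ 553.8  196.8 1136.1] [ 464.84390508 1018.60986559  618.48491784]
top 411.22417099490303 411.22417099490303 315.39979502395875 202.0657645281871 [[-0.0078, -0.9999, -0.0139], [-0.9962, 0.009, -0.0868], [0.0869, 0.0132, -0.9961]] [-196.8  598.3 1055.3] [ 502.75817574 -216.09603898 1100.41414306]
0.1
```

View pics/side0.png

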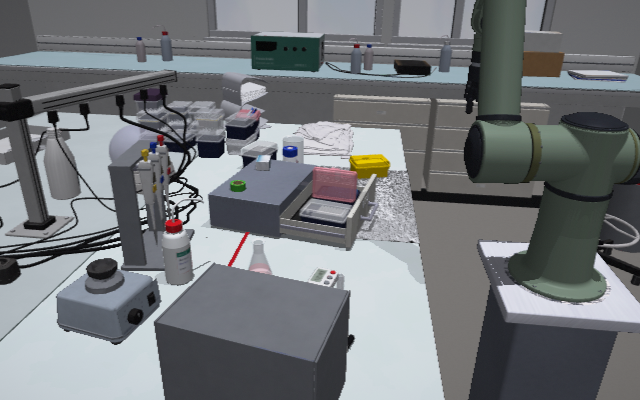

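View pics/top0.png

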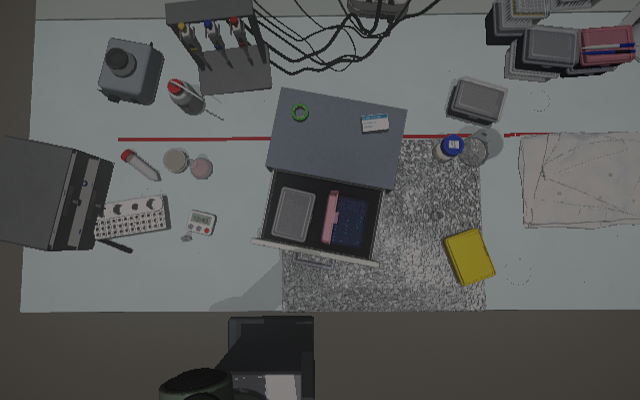

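The pink-lidded box is in the drawer's right half, with its lid at top(330,217) and side(334,184). Candidates that could be mistaken for it are the clear box at top(293,214), the yellow box at top(468,257), and the pink-topped box in the far stack at top(607,45). I choose the one in the drawer and will check it in close crops.

Run:
```python
import cv2
a=cv2.imread("pics/top0.png")[80:275,240:425]; cv2.imwrite("pics/topc.png",cv2.resize(a,None,fx=3,fy=3,interpolation=cv2.INTER_CUBIC))
a=cv2.imread("pics/side0.png")[145:260,200:390]; cv2.imwrite("pics/sidec.png",cv2.resize(a,None,fx=4,fy=4,interpolation=cv2.INTER_CUBIC))
```

```text
(no output)
```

View pics/topc.png

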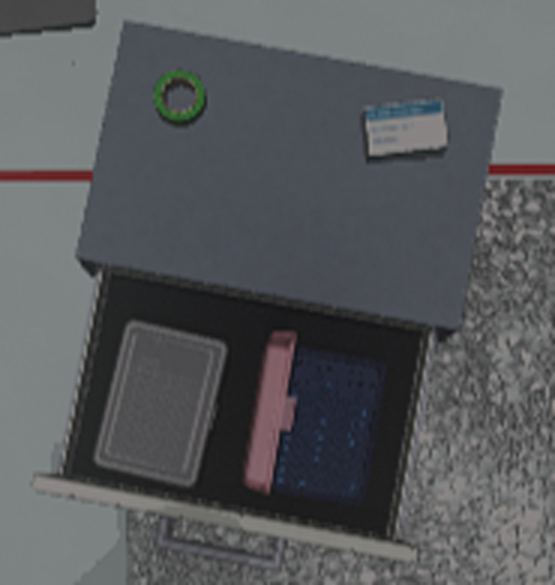

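View pics/sidec.png

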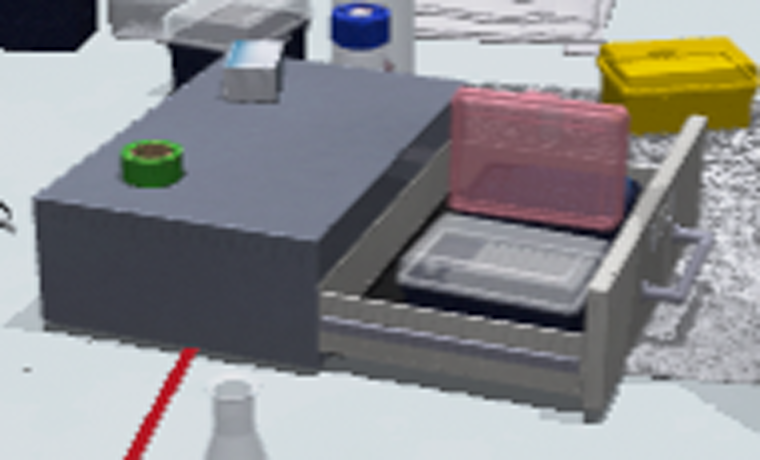

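```bash
cat > h.py <<'E'
import numpy as np
from scipy.optimize import least_squares
def proj(c,X):
    p=c["R"]@np.asarray(X,float)+c["t"]; return np.array([c["fx"]*p[0]/p[2]+c["cx"],c["fy"]*p[1]/p[2]+c["cy"]])
def back(c,u,z):
    d=c["R"].T@np.array([(u[0]-c["cx"])/c["fx"],(u[1]-c["cy"])/c["fy"],1]); o=-c["R"].T@c["t"]
    return o+d*(z-o[2])/d[2]
def rz(a): return np.array([[np.cos(a),-np.sin(a),0],[np.sin(a),np.cos(a),0],[0,0,1]])
E
python3 - <<'E'
from rig import r,capture,status
from h import *
T,S=capture("top"),capture("side")
tc=lambda x,y:np.array([x/3+240-.33,y/3+80-.33]); sc=lambda x,y:np.array([x/4+200-.4,y/4+145-.4])
# unit + drawer fit: params x,y,yaw,d
obs=[(T,tc(124,21),(205,160,100),0),(T,tc(501,90),(205,-160,100),0),(T,tc(462,328),(0,-160,100),0),(T,tc(78,258),(0,160,100),0),
(S,sc(37,198),(205,160,100),0),(S,sc(318,240),(0,160,100),0),(S,sc(458,82),(0,-160,100),0),
(T,tc(34,487),(-14,159,97),1),(T,tc(413,557),(-14,-159,97),1),(S,sc(705,118),(-14,-159,97),1),(S,sc(608,291),(-14,159,97),1)]
def f(p):
    R=rz(p[2]);return np.concatenate([proj(c,R@(np.array(X)-[p[3]*m,0,0])+[p[0],p[1],0])-u for c,u,X,m in obs])
s=least_squares(f,[500,-200,0,180],loss="soft_l1",x_scale=[10,10,.05,10]);U=s.x
print(U,np.round(f(U).reshape(-1,2),1).tolist())
# box: x,y,yaw,lid
L=lambda q,along,y,off:np.array([43-along*np.cos(q)+off*np.sin(q),y,57+along*np.sin(q)+off*np.cos(q)])
o2=[(T,tc(272,333),85,-60,20),(T,tc(246,489),85,60,20),(T,tc(296,333),85,-60,0),(T,tc(270,493),85,60,0),
(S,sc(455,90),85,-60,20),(S,sc(629,107),85,60,20),(S,sc(622,228),0,60,20),(S,sc(450,207),0,-60,20)]
best=None
for yaw in (U[2]+np.pi/2,):
  for sg in (1,-1):
    def g(p):
        R=rz(p[2]);return np.concatenate([proj(c,R@L(p[3],a,sg*y,o)+[p[0],p[1],0])-u for c,u,a,y,o in o2])
    s=least_squares(g,[420,-250,yaw,1.6],loss="soft_l1",x_scale=[10,10,.05,.1]); print(sg,s.cost,s.x,np.round(g(s.x).reshape(-1,2),1).tolist())
    h=rz(s.x[2])@np.array([43,0,57])+[s.x[0],s.x[1],0]; print("hinge",h, "in unit",rz(-U[2])@(h-[U[0],U[1],0]))
print([np.round(back(T,tc(*u),73),0).tolist() for u in [(130,322),(226,343),(190,487),(95,466)]])
E
```

```text
[ 6.49572978e+02 -2.36326730e+02 -1.91219056e-01  1.76111877e+02] [[-0.3, -0.0], [0.4, -0.9], [-0.3, 0.5], [-0.7, 0.5], [-1.4, -0.2], [-0.4, 0.2], [2.2, -0.4], [-0.5, 0.4], [2.2, 1.3], [-0.4, -0.9], [-1.0, -0.7]]
1 9.126532251901178 [ 541.6463144  -285.73116688    1.40272189    1.51733494] [[-0.2, 0.9], [0.4, -0.2], [0.2, 2.3], [0.9, -0.2], [-0.1, 2.1], [-2.0, 2.8], [-2.1, 1.1], [0.3, 0.9]]
hinge [ 548.83953635 -243.33709232   57.        ] in unit [-97.56504041 -26.02756895  57.        ]
-1 374.0551119890433 [ 663.25099169 -294.49011082    1.7528409     1.61987754] [[0.4, 8.9], [-0.7, -92.7], [0.8, 7.2], [-0.4, -95.7], [6.5, 3.0], [-79.7, -1.0], [-77.5, -4.2], [7.0, 0.6]]
hinge [ 655.46623974 -252.20066016   57.        ] in unit [  8.80278059 -14.46455184  57.        ]
[[631.0, -121.0, 73.0], [613.0, -202.0, 73.0], [493.0, -171.0, 73.0], [511.0, -92.0, 73.0]]
```

The crop shows the navy box with its raised pink lid, hinged on its left, with the outer lid top edge at top(330.7,191)–(322,243). The fit is good to a few mm, so I'll push the lid now.

```bash
cat >> h.py <<'E'
U=np.array([649.6,-236.3]); YAW=-.1912
UR=rz(YAW)
def w(x,y,z): # unit-frame tip position -> TCP world (tool down)
    return UR@np.array([x,y,0])+[U[0],U[1],z+173]
def rot(a,s=1): # tool down, closing dir at unit-frame angle a
    y=s*UR@np.array([np.cos(a),np.sin(a),0]); z=np.array([0,0,-1.]); return np.column_stack([np.cross(y,z),y,z])
E
python3 - <<'E'
from rig import r,capture,status
from h import *
import cv2
r.clamp(20); print(status.get_opening())
q0=np.array(status.get_joint_pos())
c=[(np.abs(np.array(j)-q0).max(),s) for s in(1,-1) if (j:=r.inverse_kinematics(w(-97,22,190),rot(0,s))) is not None]
print(c); Ro=rot(0,min(c)[1])
r.move_ptp(w(-97,22,190),Ro)
r.move_l(w(-97,22,120))
f0=np.array(status.get_wrist_force())
hy,hz=-26,57
for q in np.radians([80,65,50,35,20,8]):
    a=64; y=hy-a*np.cos(q)+20*np.sin(q)+11*np.sin(q); z=hz+a*np.sin(q)+20*np.cos(q)
    hit=r.move_l(w(-97,y,z),max_speed=120,max_force=12)
    print(round(y),round(z),hit,np.round(np.array(status.get_wrist_force())-f0,1))
    if hit: break
print(status.get_t())
for n in ["side","top"]:
    cv2.imwrite(f"pics/{n}1.png",capture(n)["pixels"][:,:,::-1])
a=cv2.imread("pics/top1.png")[80:275,240:425];b=cv2.imread("pics/side1.png")[80:275,200:390]
cv2.imwrite("pics/c1.png",np.hstack([cv2.resize(i,(390,400),interpolation=cv2.INTER_CUBIC) for i in(a,b)]))
E
```

```text
-0.3765388246286802
[(np.float64(1.010611560995796), 1), (np.float64(3.2787866262475314), -1)]
-7 124 False [ 0.1 -0.3  0.2]
-25 123 False [-0.8  0.1  0. ]
-43 119 False [-0.6  0.6  0.2]
-61 110 False [ 0.3 -0.9 -0. ]
-76 98 False [-1.2  0.2  0. ]
-85 86 False [-0.   0.2  0.1]
5.4583
```

View pics/c1.png

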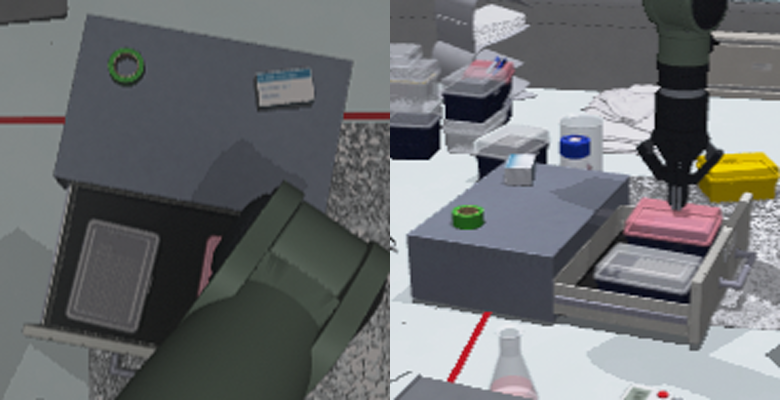

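The lid has swung over under the fingertips and is nearly shut (side half of the crop, 675,220). Next I'll press it down, retreat and check.

Run:
```python
from rig import r,capture,status
from h import *
import cv2
hit=r.move_l(w(-97,-86,70),max_speed=30,max_force=6)
print(hit,status.get_position()[2]-173)
r.move_l(w(-97,-86,150))
r.move_ptp(w(-290,0,150),rot(np.pi/2,-1)) if False else r.move_l(w(-290,0,150),max_speed=200)
print(status.get_t(),status.get_joint_pos())
for s in(1,-1): print(r.inverse_kinematics(w(-240,0,70),rot(np.pi/2,s)))
for n in ["side","top"]:
    cv2.imwrite(f"pics/{n}2.png",capture(n)["pixels"][:,:,::-1])
a=cv2.imread("pics/top2.png")[80:275,240:425];b=cv2.imread("pics/side2.png")[145:245,280:380]
cv2.imwrite("pics/c2.png",np.hstack([cv2.resize(i,(390,400),interpolation=cv2.INTER_CUBIC) for i in(a,b)]))
```

```text
True 77.55044672900911
7.8 [-6.42398570e-01  1.48193712e-01 -6.60716568e-01  7.60055499e-01
 -6.74805906e-04  1.11964883e+00]
[-0.59385435  0.34501415 -0.64769414  0.57808804  0.         -0.40265435]
[-0.59385435  0.34501415 -0.64769414  0.57808804  0.          2.7389383 ]
```

View pics/c2.png

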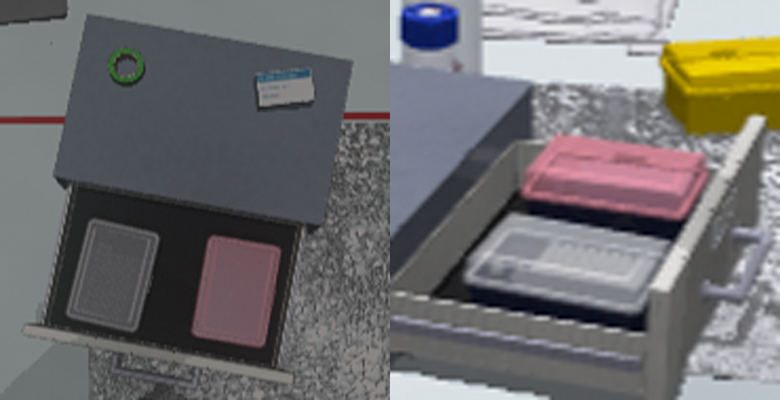

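The lid is flat and shut (top half of the crop, 235,292), and the tip stopped at 77.5 mm as expected. Now I'll push the drawer home on its front panel, above the bar.

Run:
```python
from rig import r,capture,status
from h import *
import cv2
ux=lambda:(UR.T@(np.array(status.get_position())-[U[0],U[1],0]))[0]
r.move_ptp(w(-250,0,150),rot(np.pi/2,1))
r.move_l(w(-250,0,72))
f0=np.array(status.get_wrist_force())
print(r.move_l(w(-195,0,72),max_speed=60,max_force=15),ux())
print(r.move_l(w(-40,0,72),max_speed=70,max_force=15),ux(),np.array(status.get_wrist_force())-f0)
print(r.move_l(w(-5,0,72),max_speed=20,max_force=15),ux(),np.array(status.get_wrist_force())-f0)
r.pause(.3)
x=ux(); r.move_l(w(x-60,0,72),max_speed=80); r.move_l(w(x-60,0,200)); r.move_l(w(-330,0,200),max_speed=200)
print(status.get_t())
for n in ["side","top"]:
    cv2.imwrite(f"pics/{n}3.png",capture(n)["pixels"][:,:,::-1])
a=cv2.imread("pics/top3.png")[80:275,240:425];b=cv2.imread("pics/side3.png")[145:285,220:360]
cv2.imwrite("pics/c3.png",np.hstack([cv2.resize(i,(390,400),interpolation=cv2.INTER_CUBIC) for i in(a,b)]))
```

```text
False -195.09361348372337
False -40.12566493510949 [-1.15801162 -0.47325889 -0.777855  ]
True -25.85233400334276 [ 1.12660752  0.82335354 -0.95314087]
17.8583
```

View pics/c3.png

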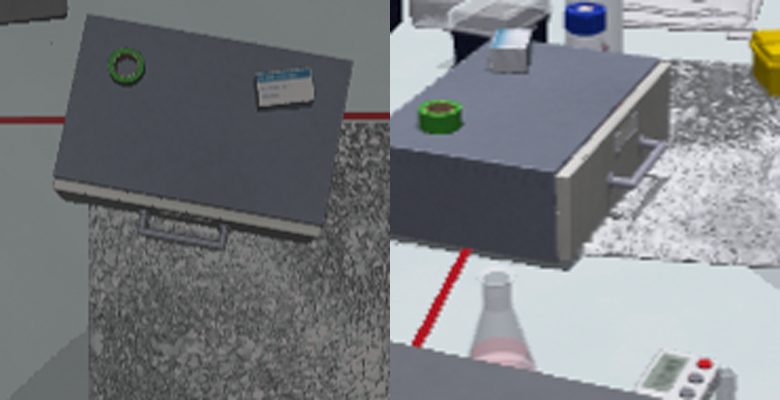

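The drawer front looks flush with the unit (side half of the crop, 565,200), and the flask and cuvette are undisturbed. I'll give it one gentle confirming push, then hand in.

Run:
```python
from rig import r,capture,status,ticket
from h import *
ux=lambda:(UR.T@(np.array(status.get_position())-[U[0],U[1],0]))[0]
r.move_l(w(-86,0,200),max_speed=200); r.move_l(w(-86,0,72)); r.move_l(w(-32,0,72),max_speed=80)
print(r.move_l(w(-10,0,72),max_speed=12,max_force=20),ux())
r.pause(.3);print(np.array(status.get_wrist_force()))
r.move_l(w(-86,0,72),max_speed=60); r.move_l(w(-86,0,200)); r.move_l(w(-300,0,200),max_speed=200)
print(status.get_t()); print(ticket.finish_job())
```

```text
True -23.8277624029596
[-0.48871726 -0.04942032 -0.17175687]
25.8833
the job is handed in; nothing more can be done
None
```

The pink lid was pushed shut with the drawer still well open, then the drawer was pushed home against its stop. The job was handed in at about 26 s, and the last pictures, taken just before a final confirming push, showed the drawer flush.

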